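Load the backup cell into a data logger and shut its battery shutter

ROBOT

A 6-joint arm with a two-finger parallel gripper is mounted at the origin on a cart in front of the work surface, level with it; the furniture and walls round the work are solid. World frame = base frame: x ahead of the robot, y to its left, z up, the work surface at z = 0. Lengths are in m, angles in degrees, forces in N, time in s.
With the tool pointing down it reaches from about 0.35 to 0.925 m from the base axis. Payload 6.4 kg.
Tool frame: the origin (TCP) lies on the centre line of the jaws, within the pads' length; the fingertips stand 11 mm ahead of it and the grasp point (between the pads) lies 8 mm behind it; z points along the fingers, y is the direction in which the jaws open and shut (so a half turn about z gives the same grasp; the last joint's range is limited). The gripper opens to 94 mm and grips with 3 to 60 N. Pads are 16 mm wide; open, the fingers measure 119 mm over their backs; the gripper's body (75 mm by 177 mm) begins 78 mm behind the grasp point.
Start: joints at [57.061, 14.043, 89.255, -0, 76.702, -9.975], TCP at [0.254, 0.598, 0.216] pointing down, gripper open.
Joint ranges: [-179.41, 179.41], [-58.25, 129.5], [7.25, 145.43], [-54.29, 234.29], [11.92, 165.04], [-157.13, 157.13]. Speed limits (degrees/s): [147.25, 147.25, 180, 180, 180, 180].

INTERFACE

Orientations are given as a 3x3 rotation matrix whose columns are the frame's x, y, z axes.
In Python, from bench import read_state, vision, r gives the robot as it stands. The module is installed in compiled form; this text tells all that it offers.
- The arm moves only by the tool jog_arm, never from a script. Its argument "rows" is one flat list of numbers, 7 for each row, row after row: the shift along the tool's x, y, z in mm, then the turn, a rotation vector about the tool's x, y, z in rad, then the finger opening in mm, from 0 to 94. In form: [x, y, z, ax, ay, az, grip, x, y, z, ax, ay, az, grip, ...]. A call has exactly 8 rows; each row is the pose to reach, as a shift and turn from the pose measured when the call began, along the tool's axes at that moment; what a row does not reach only later rows make up. A row lasts 1/10 s, in which the tool goes at most 50 mm and 8.59 degrees, less where a joint would pass 70% of its speed; a pose out of reach is approached as far as the arm can. A call with a gripper value outside its range is refused whole. The fingers move at their own pace and stop on an object; "newtons" is the grip in N (left out, the last holds). Time passes only in rows, so rows that repeat a pose let the fingers close, or fill a call up. It gives the time, the measured TCP pose, the force and the opening at its end, in the units of the state.
- read_state(): the state, without advancing time (a new reading comes with each control period).
- vision.grab_frame(name): name is "scene" or "top" or "wrist"; returns the picture (400x640x3 uint8, blue, green, red); there is no depth.
- vision.camera_params(name): a dict with "fx", "fy", "cx", "cy" (pixels), "world_to_cam" (4x4, takes a point from world to camera coordinates). Camera axes: x right, y up, looking along -z (the intrinsics and any distortion apply to the point x, -y, -z); pixel columns grow to the right and rows downward; lengths in m; the calibration is good to about 2 mm. The wrist camera is an equidistant fisheye: a pixel r from the principal point sees the ray r / f radians off the axis. A picture is of the moment at which its call begins: read the wrist's pose just before it. camera_params takes no time and is no camera call; for the wrist camera it gives the pose at the moment of the call.
- r.finish_job(): hands the job in, once; it reports no verdict.
The state is a dict: "time_s": time; "joint_pos": joint angles; "dq": joint speeds; "effort": joint torques, N m; "eef_pos": TCP position; "tool_rot": TCP orientation; "force": force on the tool from outside, world axes, zero at the start; "moment": the same for the moment, N m; "gripper_width": finger opening in m.
Only numpy, scipy, OpenCV 4.12 (cv2) and the standard library are available. Lean on these libraries where they do the work, as an engineer would, in place of code of your own. Each camera call takes 0.05 s, during which the arm holds its last target. There are 200 camera calls.

TASK

The data logger lies face down with its battery shutter open and a fresh button cell lying loose on its back. With a fingertip, push the cell across the back, over the edge of the round pocket, until it drops in and lies flat on the bottom; then push the shutter fully home over it. Only push: do not pick the cell up, and leave the spent cell, the tweezers and the screwdriver beside the logger where they lie.

Things in the scene. Friction and masses are not known exactly. Their poses are not given: they have to be found in the camera images.
- logger: Data logger, grey case in a dark rubber bumper frame, 184 (x) x 96 (y) x 35.5 mm, face down; it stands firm and does not shift. Origin: centre of its underside on the worktop, z up. Its flat back is 33 mm above the worktop, 164 x 76 mm inside the frame, whose top is 2.5 mm above the back. Shutter guides run along x from -25 to +75 mm, inner faces at y = +-24.5 mm, tops 6 mm above the back.
- cell: Fresh button cell, a loose steel disc 33 mm across, 10 mm thick, about 22 g, lying flat on the logger's bare back, on the pocket's -x side (logger frame). Origin: centre of its underside, 33 mm above the worktop on the back, 22 mm when seated (its top then 1 mm below the back); z is its axis.
- pocket (a point): Centre of the floor of the round cell pocket in the middle of the logger's back (logger x = y = 0): 36 mm across, 11 mm deep, upright wall, flat floor 22 mm above the worktop. Its axes are the logger's.
- shutter (a joint): Black shutter plate, 46 mm along the logger's x by 50 mm, sliding along x. 0 = home, centred over the pocket; 0.050 m = fully open towards +x; starts at 0.042 to 0.050. Underside 1 mm, top 3.6 mm above the logger's back, so a cell not flat in the pocket blocks it. About 1 N of friction, stays where left, hard stop at each end.
- rib (a point): Middle of the top of the shutter's upright push rib: 5 mm thick along the logger's x, 28 mm long across it, its top 45.2 mm above the worktop, 8.6 mm above the shutter plate. It lies at logger x = 14 mm + the shutter's value, y = 0; pushed towards -x it shuts the shutter.
- spent_cell: A spent cell of the same size, lying on the worktop beside the logger. Origin: centre of its underside. To be left alone.
- tweezers: Steel tweezers, 118 mm long, lying loose on the worktop beside the logger. To be left alone.
- screwdriver: Screwdriver, 160 mm long, lying loose on the worktop beside the logger. To be left alone.
Mind the look-alikes: they are no part of the job. Leave any blue, purple or red look-alike of the cell alone.

How it is judged (in metres and radians):
On the way, in this order (a step that is already met when the one before it is completed fails the run):
1. the cell lies flat on the bottom of the pocket, the shutter still open (horizontal distance between cell and pocket below 0.0035 m and z of cell in the frame of logger below 0.0235 m and angle between cell's own z axis and vertical below 0.08 rad and value of joint shutter above 0.02 m), for 0.2 s.
2. the shutter is pushed home over the cell (value of joint shutter below 0.003 m), for 0.1 s.
At the end, for the whole second after the job is handed in: The cell lies flat and at rest on the bottom of the pocket (centre within 3.5 mm of the pocket's, underside within 1.5 mm of its floor, tilt under 0.08 rad) and the shutter is within 3 mm of fully home (horizontal distance between cell and pocket below 0.0035 m and z of cell in the frame of logger below 0.0235 m and angle between cell's own z axis and vertical below 0.08 rad and linear speed of cell below 0.02 m/s and value of joint shutter below 0.003 m); the robot touches nothing.
It fails at once if the fresh cell is lifted more than 6 mm off the logger's back (z of cell in the frame of logger above 0.039 m).
It fails at once if the spent cell, the tweezers or the screwdriver is shifted more than 15 mm (distance of any of spent_cell, tweezers, screwdriver from where it was at the start of the episode above 0.015 m).
It also fails if it takes over 48 s, if anything falls off the work surface, if the arm or the gripper's body presses on something with over 40 N, if the wrist force passes 120 N, or if a joint passes its speed limit or range.

## Working session

There is one attempt and no reset: what is moved stays moved. The work goes in short steps, Python scripts to look and compute and a tool call to move; the robot and the scene stay as the last step left them, time stands still between calls to the robot, and variables do not carry over. Pictures are saved under pics/ and viewed, about 8 in all and at most 12, crops included, and the job is handed in when it is done.

Besides the shell and the picture viewer there is one more tool, called after ">>>" in YAML: its name, and indented under it one key for each argument. jog_arm: Moves the arm, as the interface text tells. Its arguments: {"type":"object","properties":{"rows":{"type":"array","items":{"type":"number"}},"newtons":{"type":"number"}},"required":["rows"]}

```bash
mkdir -p pics; python3 - <<'E'
from bench import read_state, vision, r
import cv2,numpy as np
for n in ("scene","top"):
    im=vision.grab_frame(n); cv2.imwrite(f"pics/{n}0.png",im)
    p=vision.camera_params(n); print(n,{k:(np.round(v,4).tolist() if k=="world_to_cam" else v) for k,v in p.items()})
s=read_state(); print(s)
E
```

```text
scene {'fx': 442.4978684684598, 'fy': 442.4978684684598, 'cx': 313.10843082188364, 'cy': 196.91199747731028, 'world_to_cam': [[0.677, -0.7355, 0.0257, -0.3826], [0.2869, 0.296, 0.9111, -0.1911], [-0.6777, -0.6095, 0.4114, -0.5175], [0.0, 0.0, 0.0, 1.0]]}
top {'fx': 467.76436224992904, 'fy': 467.76436224992904, 'cx': 315.372668283202, 'cy': 197.01746350186363, 'world_to_cam': [[0.0192, -0.9995, 0.0252, -0.0176], [0.9821, 0.0236, 0.1871, -0.5215], [-0.1876, 0.0211, 0.982, -0.7961], [0.0, 0.0, 0.0, 1.0]]}
{'time_s': 0.1, 'joint_pos': array([ 5.70626515e+01,  1.40797631e+01,  8.93170128e+01, -1.61366430e-04,
        7.67022571e+01, -9.97414855e+00]), 'dq': array([ 0.04701829, -0.08523881, -0.19632992,  0.00444292, -0.1154069 ,
        0.01434099]), 'effort': array([-7.07375875e-05, -4.16918778e+01, -3.15522373e+01,  6.86814892e-02,
        3.09930020e-02, -3.53019357e-05]), 'eef_pos': array([0.25328814, 0.59805471, 0.21546807]), 'tool_rot': array([[-9.20755737e-01,  3.90138428e-01, -9.37496192e-04],
       [ 3.90139442e-01,  9.20754640e-01, -1.45212020e-03],
       [ 2.96676079e-04, -1.70280224e-03, -9.99998506e-01]]), 'force': array([-0.67204359,  0.48490752, -0.2044256 ]), 'moment': array([ 0.06418576, -0.02647716,  0.04024172]), 'gripper_width': 0.09404593568760726}
```

View pics/top0.png

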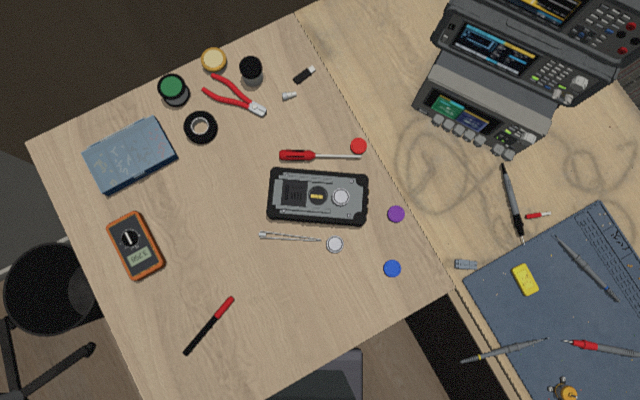

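View pics/scene0.png

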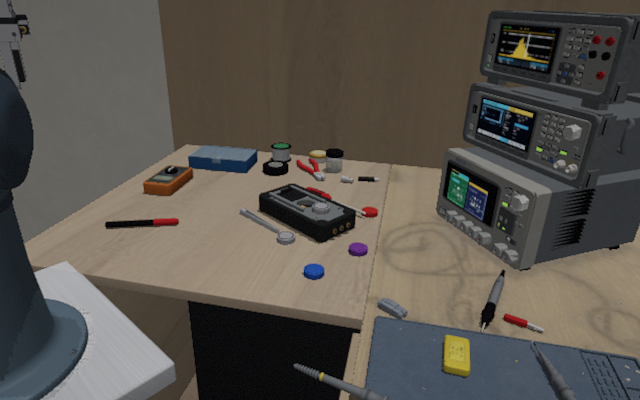

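The top view shows the logger at about (318,197) with its frame rotated so that logger +x points to image left: shutter at (293,191), pocket at (318,196), and a silver disc on the back at (341,197). Things that could be taken for the cell: the silver disc on the back (341,197), the spent cell on the worktop (334,244), red (358,146), purple (396,214) and blue (392,268). I choose (341,197) and check it in a close crop.

```bash
python3 - <<'E'
import cv2,numpy as np
a=cv2.imread("pics/top0.png")[150:260,255:385]; b=cv2.imread("pics/scene0.png")[175:250,235:365]
a=cv2.resize(a,None,fx=5,fy=5,interpolation=cv2.INTER_CUBIC)
cv2.imwrite("pics/crop1.png",a)
b=cv2.resize(b,None,fx=6,fy=6,interpolation=cv2.INTER_CUBIC)
cv2.imwrite("pics/crop2.png",b)
E
```

```text
(no output)
```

View pics/crop1.png

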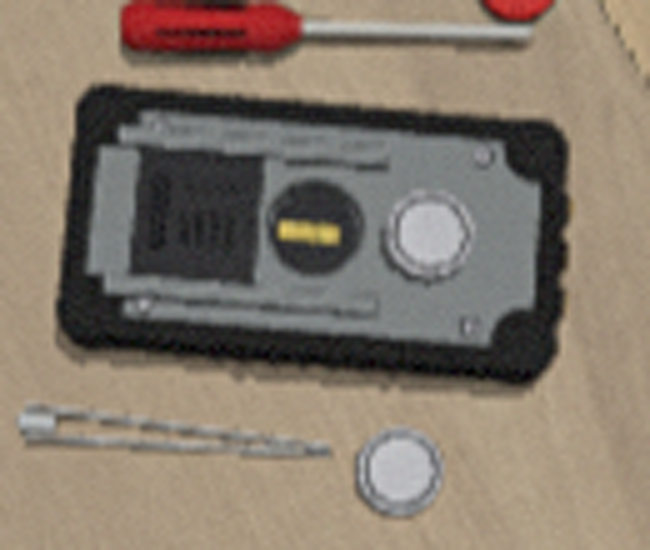

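View pics/crop2.png

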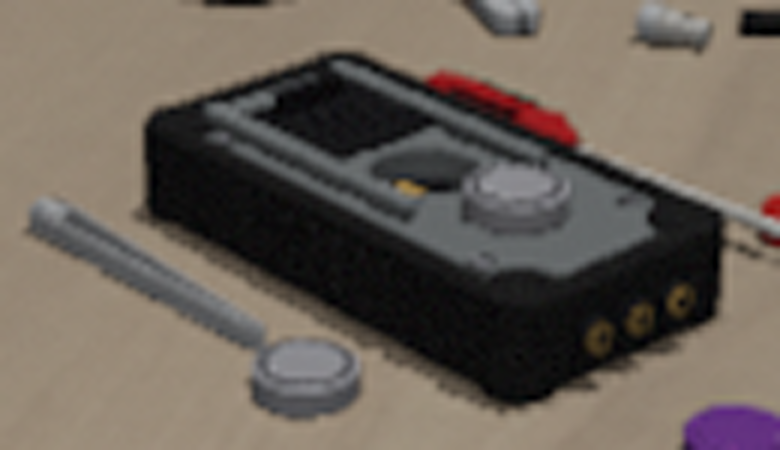

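The crops confirm it: the fresh cell (top-crop centre (430,232), scene-crop (518,185)) lies on the grey back, to the right of the open pocket (rim centre at (316,227), gold contact inside). The black shutter is to the left, centre about (197,217). The spent cell (400,470) and tweezers lie below the logger, the screwdriver above it.

```bash
cat > h.py <<'E'
import numpy as np
from bench import read_state, vision
def ray(cam,u,v,p=None):
    p=p or vision.camera_params(cam); T=np.array(p["world_to_cam"]); R=T[:3,:3]; o=-R.T@T[:3,3]
    a=np.array([(u-p["cx"])/p["fx"],(v-p["cy"])/p["fy"]])
    if cam=="wrist":
        t=np.linalg.norm(a); a=a/t if t else a; d=np.array([np.sin(t)*a[0],-np.sin(t)*a[1],-np.cos(t)])
    else: d=np.array([a[0],-a[1],-1])
    return o,R.T@d
def plane(cam,u,v,z,p=None):
    o,d=ray(cam,u,v,p); return o+d*(z-o[2])/d[2]
def tri(*rays):
    A=0;b=0
    for o,d in rays:
        d=d/np.linalg.norm(d);P=np.eye(3)-np.outer(d,d);A=A+P;b=b+P@o
    x=np.linalg.solve(A,b); return x,[np.linalg.norm((np.eye(3)-np.outer(d,d)/(d@d))@(x-o)) for o,d in rays]
E
python3 - <<'E'
from h import *
np.set_printoptions(precision=4,suppress=True)
c=lambda u,v:((u+.5)/5-.5+255,(v+.5)/5-.5+150)
s=lambda u,v:((u+.5)/6-.5+235,(v+.5)/6-.5+175)
print("cell tri",tri(ray("top",*c(431,231)),ray("scene",*s(518,184))))
print("pocket tri",tri(ray("top",*c(316,227)),ray("scene",*s(428,170))))
print("spent tri",tri(ray("top",*c(400,468)),ray("scene",*s(306,360))))
P=lambda u,v,z:plane("top",*c(u,v),z)
print("cell",P(431,231,.043),"pocket",P(316,227,.033),"spent",P(400,468,.01))
# frame top corners (outline edges mid): 
for q in [(98,86),(545,122),(68,345),(530,382)]: print(P(*q,.0355))
print("guides",P(120,127,.039),P(388,160,.039),P(125,310,.039),P(378,312,.039))
print("shutter edges",P(265,155,.0366),P(252,284,.0366),P(142,150,.0366),P(130,277,.0366))
E
```

```text
cell tri (array([ 0.5265, -0.0531,  0.0441]), [np.float64(0.0004975645822284702), np.float64(0.0004975645822285918)])
pocket tri (array([ 0.5293, -0.0117,  0.034 ]), [np.float64(0.0009148645731032615), np.float64(0.0009148645731034228)])
spent tri (array([ 0.443 , -0.0449,  0.0113]), [np.float64(0.000530434444492287), np.float64(0.0005304344444922671)])
cell [ 0.5263 -0.0528  0.043 ] pocket [ 0.5288 -0.0111  0.033 ] spent [ 0.4427 -0.0446  0.01  ]
[0.5797 0.0709 0.0355]
[ 0.5701 -0.0955  0.0355]
[0.4824 0.0784 0.0355]
[ 0.4727 -0.09    0.0355]
guides [0.5634 0.062  0.039 ] [ 0.5534 -0.037   0.039 ] [0.4952 0.0579 0.039 ] [ 0.4966 -0.0341  0.039 ]
shutter edges [0.5547 0.0084 0.0366] [0.5063 0.012  0.0366] [0.5555 0.0538 0.0366] [0.5078 0.0566 0.0366]
```

Heights agree with the text: cell top 44 mm, pocket rim 34 mm. The logger's x axis is at about 86.7° in the world, and the cell is about 42 mm from the pocket along -x. I'll move over the -x end with the jaws nearly closed and look from there.

>>> jog_arm:
  rows: [-516,-521,0,0,0,1.227,14,-516,-521,0,0,0,1.227,14,-516,-521,0,0,0,1.227,14,-516,-521,0,0,0,1.227,14,-516,-521,0,0,0,1.227,14,-516,-521,0,0,0,1.227,14,-516,-521,0,0,0,1.227,14,-516,-521,0,0,0,1.227,14]

```text
time_s: 0.9
eef_pos: [0.4017, 0.225, 0.2161]
tool_rot: [[0.036, 0.999, -0.001], [0.999, -0.036, -0.001], [-0.001, -0.001, -1.0]]
force: [0.9, 0.2, 0.4]
gripper_width: 0.0336
```

>>> jog_arm:
  rows: [-40,20,0,0,0,0.02,14,-85,40,0,0,0,0.02,14,-130,60,20,0,0,0.02,14,-175,80,40,0,0,0.02,14,-220,98,60,0,0,0.02,14,-265,117,70,0,0,0.02,14,-304,134,80,0,0,0.022,14,-304,134,80,0,0,0.022,14]

```text
time_s: 1.7
eef_pos: [0.5248, -0.0879, 0.1346]
tool_rot: [[0.063, 0.998, -0.003], [0.998, -0.063, -0.001], [-0.002, -0.003, -1.0]]
force: [-0.1, 0.2, -0.1]
gripper_width: 0.0142
```

```bash
python3 - <<'E'
from h import *
import cv2,json
p=vision.camera_params("wrist"); s=read_state()
w=vision.grab_frame("wrist"); t=vision.grab_frame("top")
cv2.imwrite("pics/w1.png",cv2.resize(w,(800,500),interpolation=cv2.INTER_CUBIC)); cv2.imwrite("pics/t1.png",t)
json.dump({k:np.array(v).tolist() for k,v in p.items() if k in("fx","fy","cx","cy","world_to_cam")},open("pics/w1.json","w"))
print(s["eef_pos"],s["tool_rot"].round(4),s["force"],s["gripper_width"],s["time_s"],p.get("fx"),p["cx"],p["cy"])
E
```

```text
[ 0.52481283 -0.08785572  0.13459763] [[ 0.0633  0.998  -0.0033]
 [ 0.998  -0.0633 -0.0013]
 [-0.0016 -0.0032 -1.    ]] [-0.07509163  0.2348192  -0.06027124] 0.014164700658302791 1.7 309.70691628693146 321.16072585488075 195.2912751958523
```

View pics/w1.png

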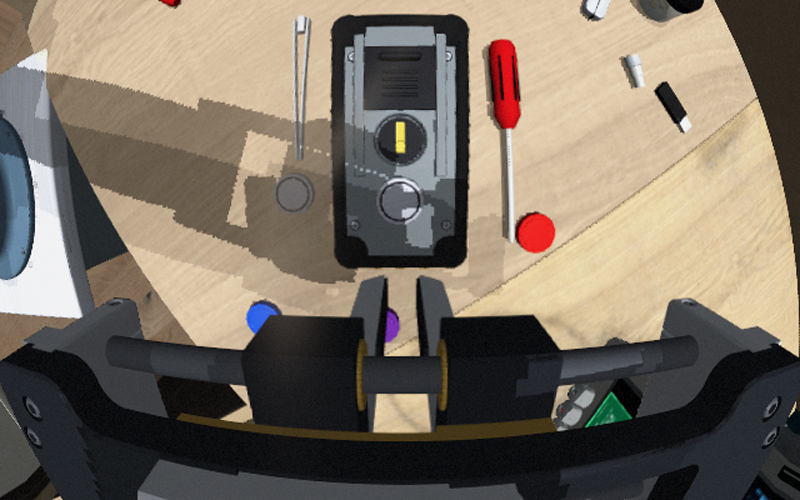

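The wrist view, looking along logger +x, shows the cell top at (400,200), the pocket rim centre at (401,139), the shutter above it (~(400,77)) with its rib at (400,57), and the two fingertips at about (372,282) and (430,282), clear of the frame end. The spent cell (294,193), tweezers and screwdriver lie well to the sides.

```bash
python3 - <<'E'
from h import *
import json
np.set_printoptions(precision=4,suppress=True)
p=json.load(open("pics/w1.json"))
W=lambda u,v,z:plane("wrist",(u+.5)/1.25-.5,(v+.5)/1.25-.5,z,p)
cell=W(400,200,.043);poc=W(401,139,.033)
c=lambda u,v:((u+.5)/5-.5+255,(v+.5)/5-.5+150)
print("cell",cell,"pocket",poc)
print("tri", tri(ray("top",*c(431,231)),ray("wrist",400.5/1.25-.5,200.5/1.25-.5,p)),tri(ray("top",*c(316,227)),ray("wrist",401.5/1.25-.5,139.5/1.25-.5,p)))
# frame corners outline: left edge & right edge, near end
L1,L2,R1,R2=W(332,250,.0355),W(332,25,.0355),W(469,250,.0355),W(468,25,.0355)
print(L1,L2,R1,R2)
G=[W(355,175,.039),W(357,40,.039),W(446,175,.039),W(444,40,.039)]
print("guides",*G)
for a,b in((L1,L2),(R1,R2),(G[0],G[1]),(G[2],G[3]),(cell,poc)): d=b-a; print(np.degrees(np.arctan2(d[1],d[0])))
print("rib",W(400,57,.0452))
E
```

```text
cell [ 0.5267 -0.0523  0.043 ] pocket [ 0.53  -0.011  0.033]
tri (array([ 0.5267, -0.0528,  0.0407]), [np.float64(0.0001841326681383954), np.float64(0.00018413266813830395)]) (array([ 0.5299, -0.011 ,  0.0276]), [np.float64(0.0002103836191276474), np.float64(0.0002103836191276263)])
[ 0.4752 -0.0862  0.0355] [0.487  0.0756 0.0355] [ 0.574  -0.0923  0.0355] [0.5819 0.0694 0.0355]
guides [ 0.4971 -0.0335  0.039 ] [0.5044 0.0609 0.039 ] [ 0.5591 -0.0374  0.039 ] [0.5636 0.0571 0.039 ]
85.82738678765749
87.22493858449171
85.5426807539932
87.27332903918732
85.52026285576281
rib [0.5328 0.0445 0.0452]
```

>>> jog_arm:
  rows: [7,0,15,0,0,0,14,7,0,35,0,0,0,14,7,0,55,0,0,0,14,7,0,70,0,0,0,14,7,0,78,0,0,0,14,7,0,83,0,0,0,14,7,0,85.5,0,0,0,14,7,0,85.5,0,0,0,14]

```text
time_s: 2.6
eef_pos: [0.5247, -0.0774, 0.0503]
tool_rot: [[0.06, 0.998, -0.002], [0.998, -0.06, -0.001], [-0.001, -0.002, -1.0]]
force: [0.3, -0.6, -0.2]
gripper_width: 0.0137
```

>>> jog_arm:
  rows: [2,0.5,1,0,0,0,14,4,0.5,1,0,0,0,14,7,0.5,1,0,0,0,14,10,0.5,1,0,0,0,14,13,0.5,1,0,0,0,14,16,0.5,1,0,0,0,14,18,0.5,1,0,0,0,14,18,0.5,1,0,0,0,14]

```text
time_s: 3.4
eef_pos: [0.5262, -0.0591, 0.0493]
tool_rot: [[0.059, 0.998, -0.002], [0.998, -0.059, -0.001], [-0.001, -0.002, -1.0]]
force: [0.4, 0.1, -0.5]
gripper_width: 0.014
```

```bash
cat > look.py <<'E'
import sys,json,cv2
from h import *
n=sys.argv[1]
p=vision.camera_params("wrist"); s=read_state(); w=vision.grab_frame("wrist"); sc=vision.grab_frame("scene")
a=cv2.resize(w[60:260,220:420],None,fx=2.5,fy=2.5,interpolation=cv2.INTER_CUBIC)
b=cv2.resize(sc[180:245,250:355],(300,186),interpolation=cv2.INTER_CUBIC)
o=np.zeros((500,800,3),np.uint8); o[:,:500]=a; o[:186,500:]=b
cv2.imwrite(f"pics/{n}.png",o)
json.dump({k:np.array(v).tolist() for k,v in p.items() if k in("fx","fy","cx","cy","world_to_cam")},open(f"pics/{n}.json","w"))
print(s["eef_pos"],s["force"],s["gripper_width"],s["time_s"])
d=s["eef_pos"][:2]-[.5296,-.0111]; print("logger xy",d@[.0633,.998],d@[-.998,.0633])
E
python3 look.py w2
```

```text
[ 0.52622273 -0.0591159   0.04928213] [ 0.42230703  0.07894177 -0.49591106] 0.014006376458419251 3.4
logger xy -0.0481336501566272 0.00033110543255237515
```

View pics/w2.png

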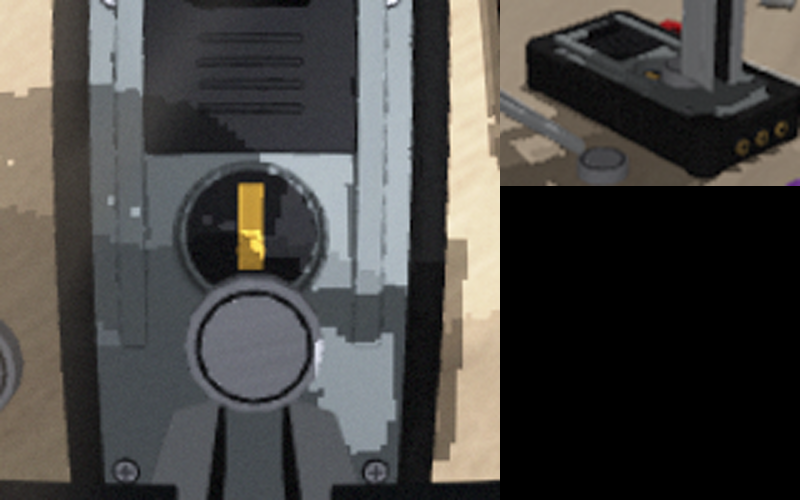

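The cell (254,345) is in line with the pocket (252,232) and centred between the two fingertips, just short of the rim. I'll keep pushing with the tips slightly lower.

>>> jog_arm:
  rows: [2,-0.2,1,0,0,0,14,4,-0.2,2,0,0,0,14,6,-0.2,2.3,0,0,0,14,8,-0.2,2.3,0,0,0,14,10,-0.2,2.3,0,0,0,14,12,-0.2,2.3,0,0,0,14,14,-0.2,2.3,0,0,0,14,16,-0.2,2.3,0,0,0,14]

```text
time_s: 4.3
eef_pos: [0.527, -0.0432, 0.047]
tool_rot: [[0.06, 0.998, -0.002], [0.998, -0.06, -0.001], [-0.001, -0.002, -1.0]]
force: [-0.2, 0.3, -0.4]
gripper_width: 0.0138
```

>>> jog_arm:
  rows: [2,0,0,0,0,0,14,4,0,0,0,0,0,14,5,0,0,0,0,0,14,6,0,0,0,0,0,14,7,0,0,0,0,0,14,8,0,0,0,0,0,14,8,0,0,0,0,0,14,8,0,0,0,0,0,14]

```text
time_s: 5.1
eef_pos: [0.5274, -0.0352, 0.0469]
tool_rot: [[0.06, 0.998, -0.002], [0.998, -0.06, -0.001], [-0.001, -0.002, -1.0]]
force: [0.5, 0.0, -0.5]
gripper_width: 0.0141
```

```bash
python3 look.py w3
```

```text
[ 0.52743847 -0.03518497  0.04693078] [ 0.48154006  0.02189976 -0.49153855] 0.014117294760928427 5.1
logger xy -0.02417362312458966 0.0006326252952347397
```

View pics/w3.png

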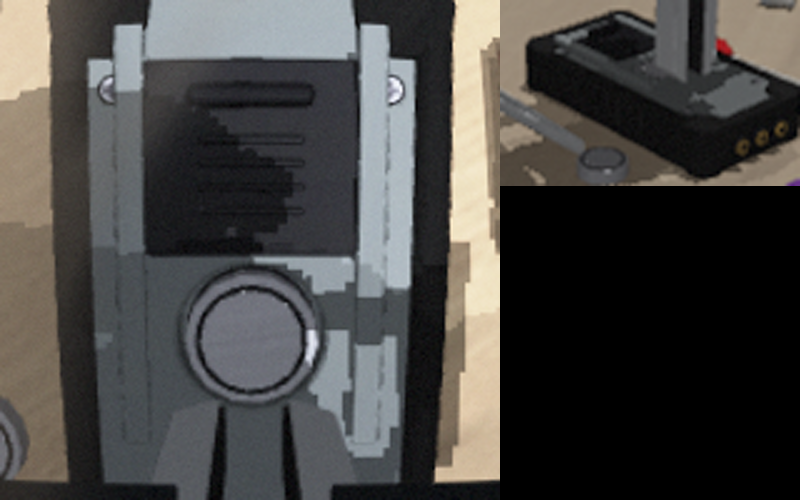

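The cell's face, at (251,342), now looks smaller (107 px wide against 117 before) and sits inside the pocket ring centred at (253,336), so it seems to have dropped. I'll back off and zoom in to check it is flat.

>>> jog_arm:
  rows: [-3,0,-2,0,0,0,14,-6,0,-8,0,0,0,14,-10,0,-20,0,0,0,10,-10,0,-30,0,0,0,5,-10,0,-35,0,0,0,0,-10,0,-35,0,0,0,0,-10,0,-35,0,0,0,0,-10,0,-35,0,0,0,0]

```text
time_s: 6.0
eef_pos: [0.5265, -0.045, 0.0815]
tool_rot: [[0.06, 0.998, -0.003], [0.998, -0.06, -0.0], [-0.0, -0.003, -1.0]]
force: [-0.8, 0.2, -0.1]
gripper_width: 0.0003
```

```bash
python3 look.py w4; python3 - <<'E'
import cv2,numpy as np
from bench import vision
w=vision.grab_frame("wrist");s=vision.grab_frame("scene");t=vision.grab_frame("top")
z=lambda i,f,W,H:cv2.resize(i,(W,H),interpolation=cv2.INTER_CUBIC)
o=np.zeros((600,800,3),np.uint8)
o[:,:500]=z(w[100:220,270:370],5,500,600); o[:250,500:]=z(s[183:233,280:340],5,300,250); o[250:500,500:]=z(t[170:220,290:350],5,300,250)
cv2.imwrite("pics/z4.png",o)
E
```

```text
[ 0.52654367 -0.04500948  0.08152781] [-0.75233171  0.21709723 -0.107449  ] 0.0003289200535775271 6.0
logger xy -0.03403512485885315 0.0009037496863290034
```

View pics/z4.png

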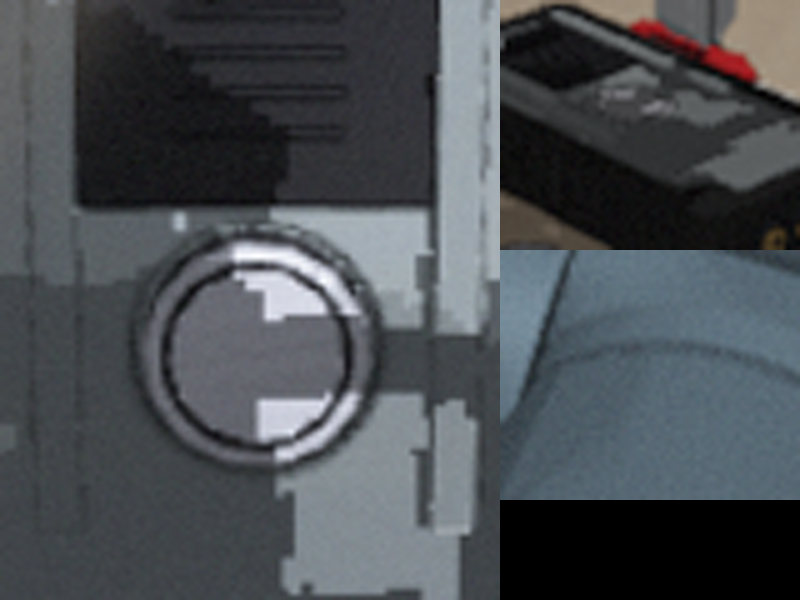

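The cell lies flat inside the pocket: its face is concentric with the rim to about 1 mm in the wrist crop (face (257,354), ring (257,350)), and nothing sticks up in the scene view. The arm hides the logger in the top crop. Next I need the rib's position.

```bash
python3 - <<'E'
from h import *
import json
p=json.load(open("pics/w3.json"));p4=json.load(open("pics/w4.json"))
L=lambda q:((q[:2]-[.5296,-.0111])@np.array([[.0613,-.998],[.998,.0613]])).round(4)
C=lambda u,v,z,p=p:L(plane("wrist",(u+.5)/2.5-.5+220,(v+.5)/2.5-.5+60,z,p))
print("rib",C(251,93,.0452),"plate -x edge",C(251,256,.0366),"+x edge",C(251,61,.0366))
Z=lambda u,v,z:L(plane("wrist",(u+.5)/5-.5+270,(v+.5)/5-.5+100,z,p4))
print("cell",Z(257,354,.032),"rim",Z(257,349,.033),"cell edges",Z(165,354,.032),Z(350,354,.032))
E
```

```text
rib [0.0576 0.0005] plate -x edge [0.0205 0.0005] +x edge [0.0658 0.0005]
cell [-0.0006  0.0003] rim [0.0003 0.0003] cell edges [-0.0006  0.0135] [-0.0005 -0.0129]
```

>>> jog_arm:
  rows: [20,0.5,0,0,0,0,0,45,0.5,0,0,0,0,0,70,0.5,0,0,0,0,0,95,0.5,0,0,0,0,0,107,0.5,0,0,0,0,0,110,0.5,0,0,0,0,0,110,0.5,0,0,0,0,0,110,0.5,0,0,0,0,0]

```text
time_s: 7.05
eef_pos: [0.5339, 0.0639, 0.0816]
tool_rot: [[0.06, 0.998, -0.003], [0.998, -0.06, -0.001], [-0.001, -0.003, -1.0]]
force: [-0.8, -0.9, -0.1]
gripper_width: 0.0007
```

>>> jog_arm:
  rows: [0,0,6,0,0,0,0,0,0,14,0,0,0,0,0,0,22,0,0,0,0,0,0,27,0,0,0,0,0,0,30,0,0,0,0,0,0,31,0,0,0,0,0,0,31,0,0,0,0,0,0,31,0,0,0,0]

```text
time_s: 7.85
eef_pos: [0.5341, 0.0639, 0.0509]
tool_rot: [[0.06, 0.998, -0.002], [0.998, -0.06, -0.001], [-0.001, -0.002, -1.0]]
force: [0.3, 0.1, 0.0]
gripper_width: 0.0006
```

>>> jog_arm:
  rows: [-4,0,0,0,0,0,0,-8,0,0,0,0,0,0,-12,0,0,0,0,0,0,-16,0,0,0,0,0,0,-20,0,0,0,0,0,0,-24,0,0,0,0,0,0,-28,0,0,0,0,0,0,-30,0,0,0,0,0,0]

```text
time_s: 8.65
eef_pos: [0.5323, 0.0335, 0.0509]
tool_rot: [[0.061, 0.998, -0.002], [0.998, -0.061, -0.001], [-0.001, -0.002, -1.0]]
force: [1.2, 1.0, 0.2]
gripper_width: 0.0003
```

>>> jog_arm:
  rows: [-4,0,0,0,0,0,0,-8,0,0,0,0,0,0,-12,0,0,0,0,0,0,-15,0,0,0,0,0,0,-17,0,0,0,0,0,0,-19,0,0,0,0,0,0,-20,0,0,0,0,0,0,-20,0,0,0,0,0,0]

```text
time_s: 9.45
eef_pos: [0.5311, 0.0146, 0.0509]
tool_rot: [[0.061, 0.998, -0.002], [0.998, -0.061, 0.002], [0.002, -0.002, -1.0]]
force: [0.6, 5.0, 1.0]
gripper_width: 0.0002
```

>>> jog_arm:
  rows: [-1,0,0,0,0,0,0,-1.5,0,0,0,0,0,0,-2,0,0,0,0,0,0,-2.5,0,0,0,0,0,0,-3,0,0,0,0,0,0,-3,0,0,0,0,0,0,-3,0,0,0,0,0,0,-3,0,0,0,0,0,0]

```text
time_s: 10.25
eef_pos: [0.5311, 0.0144, 0.051]
tool_rot: [[0.062, 0.998, -0.001], [0.998, -0.062, 0.007], [0.007, -0.001, -1.0]]
force: [1.4, 12.4, 1.4]
gripper_width: 0.0003
```

Firm stop: 12 N with no further travel. I'll back off, rise clear and check.

>>> jog_arm:
  rows: [3,0,0,0,0,0,0,8,0,-2,0,0,0,0,8,0,-15,0,0,0,0,8,0,-35,0,0,0,0,0,0,-55,0,0,0,0,-20,0,-75,0,0,0,0,-40,0,-80,0,0,0,0,-60,0,-80,0,0,0,0]

```text
time_s: 11.05
eef_pos: [0.5285, -0.0475, 0.1333]
tool_rot: [[0.062, 0.998, 0.003], [0.998, -0.062, 0.005], [0.005, 0.002, -1.0]]
force: [0.3, 0.8, 0.7]
gripper_width: 0.0005
```

```bash
python3 look.py w5
```

```text
[ 0.52850022 -0.04751017  0.13325813] [0.27150201 0.78103284 0.73593955] 0.0005376583554477167 11.05
logger xy -0.0364069673193673 -0.0012071861971304154
```

View pics/w5.png

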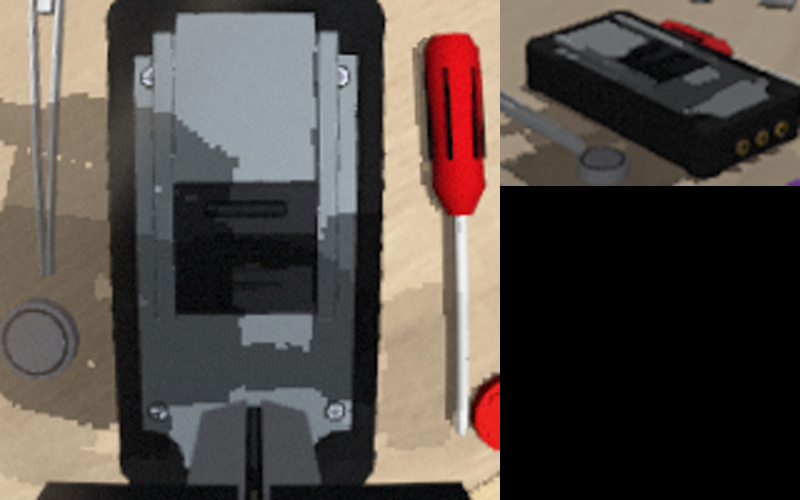

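The shutter now covers the pocket: its edges are at rows 183 and 314, the rib at (246,209), and the plate lies level. The spent cell, tweezers and screwdriver look undisturbed. I'll measure the shutter's offset before handing in.

```bash
python3 - <<'E'
from h import *
import json
p=json.load(open("pics/w5.json"))
L=lambda q:((q[:2]-[.5296,-.0111])@np.array([[.0613,-.998],[.998,.0613]])).round(4)
C=lambda u,v,z:L(plane("wrist",(u+.5)/2.5-.5+220,(v+.5)/2.5-.5+60,z,p))
print("rib",C(246,209,.0452),"edges",C(246,314,.0366),C(246,183,.0366))
print("frame -x end ~ -92, guide ends -25/75:",C(160,318,.039),C(335,318,.039),C(163,35,.039),C(327,35,.039))
E
```

```text
rib [0.0141 0.0002] edges [-0.0232  0.0003] [0.0225 0.0002]
frame -x end ~ -92, guide ends -25/75: [-0.0241  0.0303] [-0.0241 -0.0307] [0.0737 0.0282] [ 0.0736 -0.0271]
```

The shutter measures home to within 1 mm: rib at 14.1 mm, plate edges at -23.2 and +22.5 mm. I'm handing in now.

```bash
python3 -c "
from bench import r
print(r.finish_job())"
```

```text
the job is handed in; nothing more can be done
None
```

The cell is in the pocket with the shutter fully home over it, and I handed the job in at about 11 s of the 48 s allowed. No verdict was reported.

- **Cell:** I pushed it along logger +x with the two nearly closed fingertips until it dropped in. Before closing the shutter, a close view showed it flat, about 1 mm or less from the pocket centre and not sticking up.
- **Shutter:** I pushed its rib to a firm stop, reaching 12 N with no further travel. Afterwards I measured the rib at logger x = 14.1 mm (14 mm is home) and the plate edges at -23.2 and +22.5 mm (±23 mm is home), so it is home within 1 mm.
- **Other objects:** The spent cell, tweezers and screwdriver looked undisturbed in the last picture, but I judged that by eye rather than measuring it. The arm ended clear of everything.

**Checks that disagreed:** One two-view measurement put the pocket rim at 27.6 mm, against 33 mm in the text and 34 mm from the other pair of views. I used 33 mm. After the cell dropped, the top camera could not see the logger because the arm was in the way, so those checks rest on the wrist and scene cameras.

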